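# Seat a capped core ring in a spring-backed V-stop

### The job

Take the taller of the two capped core rings, stand it upright on the flat bed of the V-stop and push it into the V until it sits centred, touching both faces. Press it home for a moment with about 12 newtons, so that the spring behind the V gives a few millimetres, but never with more than 18; then let it go, still upright and seated, and leave everything else on the bench where it is.

Things in the scene. Friction and masses are not known exactly. Their poses are not given: they have to be found in the camera images.
- core_tall_mid (a point): centre (half-way up) of the ring to be seated: a rusted steel core ring closed with flat dark caps, in effect a solid upright cylinder 58 mm in diameter and 50 mm tall, about 0.3 kg, standing on the bench; its z axis is the cylinder's axis. Pushed along a surface it drags with 1 to 3 N (about 1 N on the V-stop's bed)
- core_short_mid (a point): centre of the other capped core ring, same diameter (58 mm) but only 26 mm tall; to be left alone
- jig: the V-stop's bed: a grey steel plate fixed to the bench, 240 mm (x) by 150 mm (y) by 12 mm thick; origin at the centre of its underside, x along the plate into the V, y across it, z up. Bare from x = -120 to about +20 mm; behind that stands a sprung V-jaw 43 mm tall (see v_nominal). The bed is smooth ground steel (friction about 0.3)
- bed_front (a point): a point on top of the bare front part of the bed (plate x = -30, y = 0, z = 12 mm), axes as the plate; there is room here to set a ring down
- v_nominal (a point): on the bed's top at plate x = +35, y = 0: seat of a 58 mm ring as drawn. This point is fixed to the plate: the jaw, and so the true seat, is set up to 7 mm from it either way in x and 4 mm in y, not measured, to be found by feel. Pushed straight, a ring may wedge on one face only: a sideways load on the fingers shows it; then ease the fingers across towards the other face
- plate_rear (a point): middle of the plate's rear top edge (plate x = +120 mm), behind the V-jaw, axes as the plate. The jaw yields along +x on its spring, about 4 N per mm from zero, up to 12 mm, and comes back. Its two smooth upright faces (friction 0.2) stand 45 degrees to x, open towards -x; the arms' ends lie level in x with a seated ring's centre, 40 to 49 mm to either side
- bottle_mid (a point): centre of a green glass weighing bottle with a ground stopper, 44 mm in diameter and 72 mm tall with its knob; to be left alone
- tamper_mid (a point): middle of a wooden tamping dowel lying on the bench, shaft 22 mm thick, about 245 mm long over all, 44 mm wide at the head and at the turned oak knob, along its own x; to be left alone
- tin_mid (a point): centre of a round aluminium moisture tin with lid, 66 mm in diameter, 35 mm tall; to be left alone
There are look-alikes about, which are no part of the job. Leave any blue, pink or purple look-alike of the part that bears core_tall_mid alone.

How it is judged:
By the outcome, as a careful person would: the job done as asked, in the order asked, and still so for the second after the job is handed in, with the robot touching nothing.
It also fails if it takes over 67 s, if anything falls off the work surface, if the arm or the gripper's body presses on something with over 40 N, if the wrist force passes 120 N, or if a joint passes its speed limit or range.

### The arm

A 7-joint arm with a two-finger parallel gripper is mounted at the origin on the work surface. World frame = base frame: x ahead of the robot, y to its left, z up, the work surface at z = 0. Lengths are in m, angles in rad, forces in N, time in s.
With the tool pointing down it reaches from about 0.4 to 0.75 m from the base axis. Payload 19.5 kg.
Tool frame: the origin (TCP) lies between the finger pads; the fingertips stand bot.tip_reach ahead of it and the grasp point (between the pads) lies 11 mm behind it (bot.tip_reach is the distance from the TCP to the fingertips, in m); z points along the fingers, y is the line along which they close (so a half turn about z gives the same grasp; the last joint's range is limited). The gripper opens to 85 mm and grips with 20 to 120 N. Pads are 22 mm wide; open, the fingers measure 114 mm over their backs; the gripper's body (76 mm by 85 mm) begins 54 mm behind the grasp point. The pads swing forward as they close: fully open they stand 13 mm farther back than shut.
Start: joints at [-1.325, 0.707, -0.028, 1.485, 0.022, 0.951, -0.075], TCP at [0.163, 0.551, 0.239] pointing down, gripper open.
Joint ranges: [-2.71, 2.71], [-0.32, 2.16], [-1.57, 1.52], [0, 2.45], [-1.46, 4.6], [0, 2.02], [-2.83, 2.83]. Speed limits (rad/s): [1.89, 1.89, 2.57, 2.57, 3.01, 3.01, 3.01].

### API

Orientations are given as a unit quaternion [x, y, z, w].
In Python, from station import bot gives the robot as it stands.
- The arm moves only by the shell command python3 -m creep 'ROWS' [OPENING] [FORCE]. ROWS is JSON, a list of rows, each a list of 2 entries, a list of its own where there are three numbers: the shift along the tool's x, y, z in m, then the turn, a rotation vector about the tool's x, y, z in degrees. A call has 1 to 5 rows; each row is the pose to reach, as a shift and turn from the pose commanded when the call began, along the tool's axes at that moment; what a row does not reach only later rows make up. A row lasts 1/12 s, in which the tool goes at most 41.7 mm and 7.16 degrees, less where a joint would pass 70% of its speed; a pose out of reach is approached as far as the arm can. A call with a gripper value outside its range is refused whole. OPENING is the opening, from 0 (shut) to 1 (fully open), set as the call begins (- or left out, the last holds). The fingers move at their own pace and stop on an object; FORCE is the grip in N (left out, the last holds). Time passes only in rows, so rows that repeat a pose let the fingers close. It gives the time, the measured TCP pose, the force, the opening and the grip force at its end, in the units of the state.
- bot.observe(): the state, without advancing time (a new reading comes with each control period).
- bot.snapshot(name): name is "scene" or "top" or "wrist"; returns a dict with "image" (384x512x3 uint8, red, green, blue), "fov_y" (degrees; the focal length in pixels is half the picture's height over the tangent of half this angle, whatever the lens; pixels are square), "cx", "cy" (the principal point, pixels), "rvec" (rotation vector, rad) and "tvec" (3), from world to camera coordinates, as OpenCV has them. Camera axes: x right, y down, z forward; pixel columns grow to the right and rows downward; lengths in m; the calibration is good to about 2 mm. The wrist camera is an equidistant fisheye: a pixel r from the principal point sees the ray r / f radians off the axis. A picture is of the moment at which its call begins. There is no depth.
- bot.job_done(): hands the job in; it is judged then, once.
Trained networks look in a picture, given as the dict that the camera call returned (one of the last four; its "shot" number tells which), for a name from the list of things; names that differ only in an ending like _2 or _b are one class to them, and where a whole thing is asked for, a point or a joint stands for the part that bears it (a point fixed in the world has none). Each returns a list of dicts, best first, with "score" (0 to 1); they miss things now and then, are a little off and sometimes report something else, mostly with a low value. They report only what shows in the picture. A call takes as long as a camera call. They do not tell look-alikes from the thing itself.
- bot.find_in(picture, name): "xyz" ([x, y, z] in m, in world coordinates, good to about 4 mm: the middle of the surface that is visible of it).
The state is a dict: "t": time; "joints": joint angles; "joint_vel": joint speeds; "tau": joint torques, N m; "position": TCP position; "orientation": TCP orientation; "force": force on the tool from outside, world axes, zero at the start; "torque": the same for the moment, N m; "grip_width": finger opening in m; "grip_force": force on a finger pad.
Only numpy, scipy, OpenCV 4.12 (cv2) and the standard library are available. Lean on these libraries where they do the work, as an engineer would, in place of code of your own. Each camera call takes 0.05 s, during which the arm holds its last target. There are 200 camera calls.

## Working session

There is one attempt and no reset: what is moved stays moved. The work goes in short steps, Python scripts to look and compute and a shell command to move; the robot and the scene stay as the last step left them, time stands still between calls to the robot, and variables do not carry over. Pictures are saved under pics/ and viewed, at most 10 in all, crops included, and the job is handed in when it is done.

```bash
mkdir -p pics; ls; cat > h.py <<'E'
import numpy as np, cv2
from station import bot
from scipy.spatial.transform import Rotation as R
def save(s,n): cv2.imwrite('pics/'+n,s['image'][:,:,::-1])
def proj(s,p):
    Rm=cv2.Rodrigues(np.array(s['rvec'],float))[0]; c=Rm@np.array(p)+np.array(s['tvec']).ravel()
    f=192/np.tan(np.radians(s['fov_y'])/2); return c[:2]/c[2]*f+[s['cx'],s['cy']]
def back(s,uv,z):
    Rm=cv2.Rodrigues(np.array(s['rvec'],float))[0]; t=np.array(s['tvec']).ravel()
    f=192/np.tan(np.radians(s['fov_y'])/2); d=Rm.T@np.array([(uv[0]-s['cx'])/f,(uv[1]-s['cy'])/f,1]); o=-Rm.T@t
    return o+d*(z-o[2])/d[2]
def tool(goal):
    o=bot.observe(); return R.from_quat(o['orientation']).inv().apply(np.array(goal)-o['position'])
E
python3 - <<'E'
from h import *
o=bot.observe(); print(o, bot.tip_reach)
for n in ['scene','top']:
    s=bot.snapshot(n); save(s,n+'.png')
    for k in ['core_tall_mid','core_short_mid','jig','bed_front','v_nominal','plate_rear','bottle_mid','tamper_mid','tin_mid']:
        for d in bot.find_in(s,k)[:4]: print(n,k,np.round(d['xyz'],3),round(d['score'],2),proj(s,d['xyz']).round())
E
```

```text
pics
{'t': 0.0, 'joints': array([-1.32472259,  0.70705228, -0.02763135,  1.48500023,  0.02198206,
        0.95092865, -0.07550082]), 'joint_vel': array([ 2.91415398e-04, -3.67565954e-03, -5.22797512e-04,  4.81194395e-04,
       -1.00968731e-03,  4.56754560e-04, -7.18261830e-06]), 'tau': array([-7.53116947e-04, -8.83214378e+01,  1.23457029e+00, -2.36162370e+01,
        1.69051863e-02,  6.72871640e-03, -3.10945995e-05]), 'position': array([0.16311132, 0.55110548, 0.23885617]), 'orientation': array([ 1.43390970e-01,  9.89665971e-01, -5.38708472e-04, -7.18903279e-05]), 'force': array([-0.4794129 ,  1.01041226,  0.51533082]), 'torque': array([ 0.02994323, -0.05222447,  0.00585708]), 'grip_force': 0.0, 'grip_width': 0.0854304747130939} 0.008
scene core_tall_mid [ 0.416 -0.174  0.044] 0.8 [183. 164.]
scene core_tall_mid [ 0.454 -0.283  0.046] 0.75 [146. 171.]
scene core_tall_mid [ 0.572 -0.341  0.044] 0.74 [116. 199.]
scene core_tall_mid [ 0.347 -0.241  0.049] 0.64 [166. 147.]
scene core_short_mid [ 0.618 -0.235  0.028] 0.76 [150. 217.]
scene jig [0.605 0.122 0.014] 0.77 [277. 223.]
scene b
[... 475 characters left out ...]
8.]
top core_tall_mid [ 0.398 -0.173  0.054] 0.76 [331. 244.]
top core_tall_mid [ 0.333 -0.237  0.051] 0.64 [353. 267.]
top core_tall_mid [ 0.431 -0.28   0.051] 0.58 [367. 233.]
top core_short_mid [ 0.604 -0.23   0.03 ] 0.8 [346. 175.]
top core_short_mid [0.582 0.118 0.014] 0.34 [231. 182.]
top jig [0.587 0.122 0.011] 0.79 [230. 181.]
top bed_front [0.586 0.12  0.008] 0.67 [231. 181.]
top v_nominal [0.588 0.121 0.016] 0.79 [230. 180.]
top plate_rear [0.586 0.118 0.009] 0.75 [231. 181.]
top bottle_mid [ 0.462 -0.091  0.062] 0.76 [302. 221.]
top bottle_mid [0.589 0.119 0.016] 0.4 [231. 180.]
top tamper_mid [0.541 0.409 0.03 ] 0.71 [132. 194.]
top tin_mid [ 0.704 -0.093  0.037] 0.95 [301. 142.]
```

```bash
python3 - <<'E'
import cv2,numpy as np
a=cv2.imread('pics/scene.png')[110:270,90:410]; b=cv2.imread('pics/top.png')[110:290,90:410]
b=cv2.resize(b,(800,450),interpolation=2)
a=cv2.resize(a,(800,400),interpolation=2); cv2.imwrite('pics/a.png',a); cv2.imwrite('pics/b.png',b)
E
```

```text
(no output)
```

View pics/a.png

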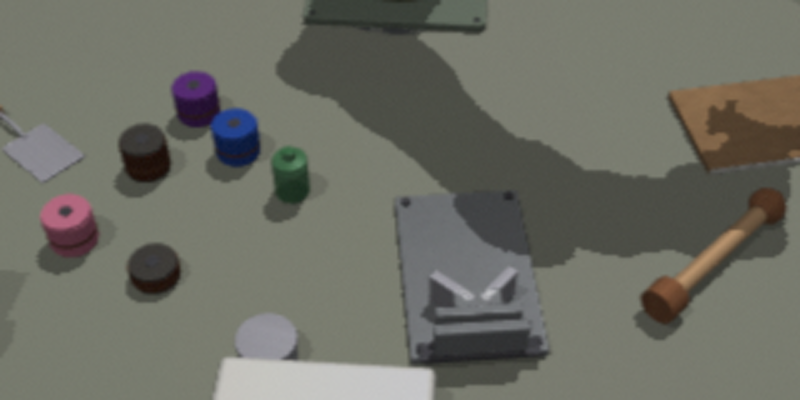

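View pics/b.png

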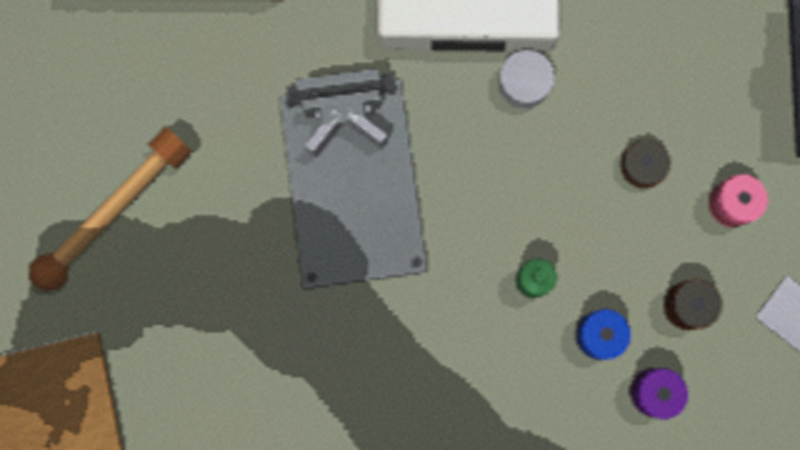

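```bash
cat >> h.py <<'E'
def plan(goal,yaw):  # shift in tool axes, turn about tool z (deg) so tool y points at yaw
    o=bot.observe(); Ro=R.from_quat(o['orientation']); y=Ro.apply([0,1,0])
    d=(yaw-np.degrees(np.arctan2(y[1],y[0]))+90)%180-90
    print('shift mm',(Ro.inv().apply(np.array(goal)-o['position'])*1e3).round(1),'turn z',round(-d,2),'tcp',o['position'].round(4),'F',o['force'].round(1),'z',Ro.apply([0,0,1]).round(3),'t',o['t'],'q7',o['joints'][6].round(2))
E
python3 - <<'E'
from h import *
s=bot.snapshot('top'); c=bot.snapshot('scene')
k=lambda u,v:(90+u*.4,110+v*.4)
print('tall',back(s,k(697,300),.05),back(c,(90+145*.4,110+137*.4),.05))
for u,v in [(305,288),(427,270),(400,80),(280,100)]: print(back(s,k(u,v),.012).round(4))
for u,v in [(397,197),(518,192),(547,350),(410,357)]: print('c',back(c,k(u,v),.012).round(4))
plan([.437,-.28,.15],97.4)
im=np.hstack([cv2.resize(s['image'][205:260,330:410],(640,440),interpolation=2)[:, :400],cv2.resize(c['image'][140:240,110:190],(400,440),interpolation=2)])
cv2.imwrite('pics/c.png',im[:,:,::-1])
E
```

```text
tall [ 0.43844339 -0.28561555  0.05      ] [ 0.43230327 -0.28047999  0.05      ]
[0.4517 0.1725 0.012 ]
[0.4744 0.0273 0.012 ]
[0.7089 0.062  0.012 ]
[0.6818 0.2087 0.012 ]
c [0.4757 0.0328 0.012 ]
c [0.4568 0.1799 0.012 ]
c [0.6899 0.2103 0.012 ]
c [0.709  0.0635 0.012 ]
shift mm [-498.5 -719.4   89.4] turn z -23.89 tcp [0.1632 0.5513 0.2393] F [-0.3 -0.4  0.6] z [-0. -0. -1.] t 1.1 q7 -0.08
```

View pics/c.png

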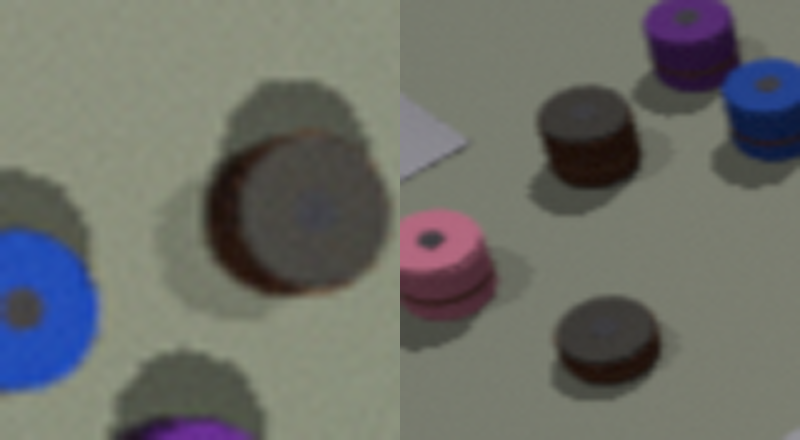

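The candidates in the scene picture are the tall dark ring (148,164), the short dark ring (152,217), and the blue, purple and pink rings at (184,164), (168,148) and (118,199). The crop confirms that the dark tall one at (148,164), cap centre (369,231) in the top picture, is the target. It is rust-dark with a flat cap and clearly taller than the dark ring at (152,217).

```bash
python3 -m creep '[[[-0.03,-0.02,0],[0,0,-5]],[[-0.065,-0.04,0],[0,0,-10]],[[-0.1,-0.06,0],[0,0,-15]],[[-0.135,-0.08,0],[0,0,-20]],[[-0.17,-0.1,0],[0,0,-24.5]]]' 1 40
python3 - <<'E'
from h import *
plan([.48,.15,.2],98); plan([.435,-.283,.15],98)
E
```

```text
t: 1.52
position: [0.2988, 0.4057, 0.2394]
orientation: [-0.072, 0.997, 0.0, 0.0]
force: [1.5, 0.6, 0.3]
grip_width: 0.0855
grip_force: 0.0
shift mm [-142.4 -279.2   39.4] turn z 0.29 tcp [0.2988 0.4057 0.2394] F [1.5 0.6 0.3] z [ 0.  0. -1.] t 1.5167 q7 0.56
shift mm [ -35.4 -701.2   89.3] turn z 0.29 tcp [0.2988 0.4057 0.2394] F [1.5 0.6 0.3] z [ 0.  0. -1.] t 1.5167 q7 0.56
```

```bash
python3 -m creep '[[[-0.02,-0.035,0],[0,0,0]],[[-0.04,-0.07,0],[0,0,0]],[[-0.06,-0.105,0],[0,0,0]],[[-0.08,-0.14,0],[0,0,0]],[[-0.1,-0.175,0],[0,0,0]]]' >/dev/null
python3 -m creep '[[[-0.008,-0.038,0],[0,0,0]],[[-0.016,-0.076,0],[0,0,0]],[[-0.024,-0.114,0],[0,0,0]],[[-0.032,-0.152,0],[0,0,0]],[[-0.04,-0.19,0],[0,0,0]]]' >/dev/null
python3 -m creep '[[[0.01,-0.038,0],[0,0,0]],[[0.02,-0.076,0.01],[0,0,0]],[[0.03,-0.114,0.02],[0,0,0]],[[0.04,-0.152,0.03],[0,0,0]],[[0.05,-0.19,0.04],[0,0,0]]]' 
python3 -m creep '[[[0.015,-0.035,0.01],[0,0,0]],[[0.03,-0.07,0.02],[0,0,0]],[[0.04,-0.105,0.03],[0,0,0]],[[0.05,-0.145,0.04],[0,0,0]],[[0.05,-0.145,0.04],[0,0,0]]]'
python3 - <<'E'
from h import *
plan([.435,-.283,.023],98)
s=bot.snapshot('wrist'); save(s,'w1.png')
print({k:s[k] for k in s if k!='image'})
for d in bot.find_in(s,'core_tall_mid'): print(d)
s=bot.snapshot('top')
for d in bot.find_in(s,'core_tall_mid'): print(d)
E
```

```text
t: 2.77
position: [0.4638, -0.1317, 0.199]
orientation: [-0.07, 0.998, -0.0, 0.0]
force: [1.4, -0.3, -0.5]
grip_width: 0.0853
grip_force: 0.0
t: 3.18
position: [0.4321, -0.2876, 0.1575]
orientation: [-0.066, 0.998, -0.001, -0.001]
force: [-1.2, -2.6, -0.1]
grip_width: 0.0851
grip_force: 0.0
shift mm [ -3.9   4.5 134.5] turn z -0.46 tcp [ 0.4321 -0.2876  0.1575] F [-1.2 -2.6 -0.1] z [-0.003 -0.002 -1.   ] t 3.1833 q7 1.91
{'fov_y': 65.70646984690485, 'cx': 258.8210848231373, 'cy': 190.041653562995, 'rvec': array([-1.93790756, -2.21403731, -0.30664459]), 'tvec': array([ 0.34206215, -0.3886329 ,  0.19263906]), 'shot': 5}
{'xyz': [0.3965, -0.1862, 0.0532], 'score': 0.88}
{'xyz': [0.5439, -0.3409, 0.0519], 'score': 0.82}
{'xyz': [0.3375, -0.2417, 0.0521], 'score': 0.73}
{'xyz': [0.4265, -0.2835, 0.047], 'score': 0.63}
{'xyz': [0.3982, -0.1761, 0.0516], 'score': 0.92}
{'xyz': [0.4206, -0.2758, 0.0521], 'score': 0.73}
{'xyz': [0.5593, -0.3378, 0.0474], 'score': 0.73}
{'xyz': [0.331, -0.2409, 0.0494], 'score': 0.57}
```

View pics/w1.png

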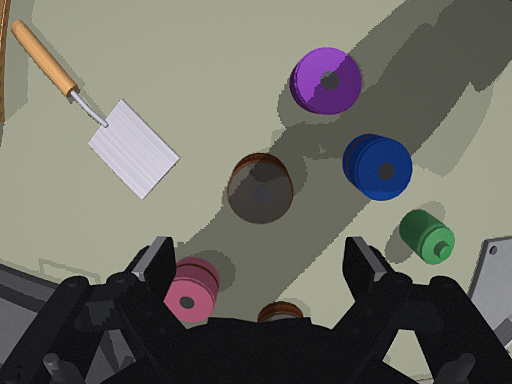

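The target cap is centred at about (260,190) in the wrist view, with the pink ring at (190,298) and the short dark one at (281,315). I'll compute its position by fisheye.

```bash
cat >> h.py <<'E'
def wback(s,uv,z):
    Rm=cv2.Rodrigues(np.array(s['rvec'],float))[0]; t=np.array(s['tvec']).ravel()
    f=192/np.tan(np.radians(s['fov_y'])/2); p=np.array(uv)-[s['cx'],s['cy']]; r=np.hypot(*p)+1e-9
    d=Rm.T@np.r_[p/r*np.sin(r/f),np.cos(r/f)]; o=-Rm.T@t
    return o+d*(z-o[2])/d[2]
E
python3 - <<'E'
from h import *
s=bot.snapshot('wrist')
for p in [(260,190),(228,190),(293,190),(260,157),(260,222)]: print(p,wback(s,p,.05).round(4))
plan([.435,-.283,.023],98)
E
```

```text
(260, 190) [ 0.4357 -0.2781  0.05  ]
(228, 190) [ 0.4395 -0.3053  0.05  ]
(293, 190) [ 0.4317 -0.2501  0.05  ]
(260, 157) [ 0.4074 -0.2822  0.05  ]
(260, 222) [ 0.4648 -0.2739  0.05  ]
shift mm [  1.   -3.5 136.6] turn z 0.09 tcp [ 0.4354 -0.2795  0.1596] F [-0.6  0.3  0.5] z [ 0.  0. -1.] t 3.4333 q7 1.9
```

```bash
python3 -m creep '[[[0,0,0.03],[0,0,0]],[[0,0,0.06],[0,0,0]],[[0,0,0.09],[0,0,0]],[[0,0,0.115],[0,0,0]],[[0,0,0.137],[0,0,0]]]' 
python3 -m creep '[[[0,0,0],[0,0,0]],[[0,0,0],[0,0,0]],[[0,0,0],[0,0,0]],[[0,0,0],[0,0,0]],[[0,0,0],[0,0,0]]]' 0.5 40
python3 -m creep '[[[0,0,0],[0,0,0]],[[0,0,0],[0,0,0]],[[0,0,0],[0,0,0]],[[0,0,0],[0,0,0]],[[0,0,0],[0,0,0]]]' 0.5 40
python3 - <<'E'
from h import *
plan([.436,-.279,.16],98)
E
```

```text
t: 3.85
position: [0.4353, -0.2792, 0.0211]
orientation: [-0.071, 0.997, 0.0, -0.0]
force: [-0.2, -0.4, -0.4]
grip_width: 0.0856
grip_force: 0.0
t: 4.27
position: [0.4356, -0.2805, 0.0237]
orientation: [-0.07, 0.998, -0.0, 0.001]
force: [-0.8, 1.9, 13.4]
grip_width: 0.0568
grip_force: 44.0
t: 4.68
position: [0.4356, -0.2805, 0.0237]
orientation: [-0.07, 0.998, -0.0, 0.001]
force: [-0.5, 1.5, 11.5]
grip_width: 0.0569
grip_force: 44.0
shift mm [  -0.9    1.3 -136.3] turn z 0.02 tcp [ 0.4356 -0.2805  0.0237] F [-0.5  1.5 11.5] z [ 0.002 -0.001 -1.   ] t 4.6833 q7 1.82
```

```bash
python3 -m creep '[[[0,0,-0.01],[0,0,0]],[[0,0,-0.03],[0,0,0]],[[0,0,-0.06],[0,0,0]],[[0,0,-0.09],[0,0,0]],[[0,0,-0.12],[0,0,0]]]' 
python3 -m creep '[[[0,0.02,0],[0,0,0]],[[-0.01,0.055,0],[0,0,0]],[[-0.025,0.09,0],[0,0,0]],[[-0.04,0.125,0],[0,0,0]],[[-0.055,0.16,0],[0,0,0]]]' 
python3 - <<'E'
from h import *
plan([.551,.115,.0367],98)
E
```

```text
t: 5.1
position: [0.4346, -0.2802, 0.1448]
orientation: [-0.07, 0.998, -0.0, 0.0]
force: [-0.2, 0.6, -3.5]
grip_width: 0.0569
grip_force: 43.8
t: 5.52
position: [0.4672, -0.1126, 0.1435]
orientation: [-0.07, 0.998, -0.0, 0.0]
force: [1.9, -0.3, -2.8]
grip_width: 0.057
grip_force: 44.0
shift mm [-114.5  213.8  106.8] turn z -0.01 tcp [ 0.4672 -0.1126  0.1435] F [ 1.9 -0.3 -2.8] z [ 0.001 -0.    -1.   ] t 5.5167 q7 1.58
```

```bash
python3 -m creep '[[[-0.015,0.035,0],[0,0,0]],[[-0.03,0.07,0],[0,0,0]],[[-0.05,0.105,0],[0,0,0]],[[-0.07,0.14,0],[0,0,0]],[[-0.085,0.17,0],[0,0,0]]]' >/dev/null
python3 -m creep '[[[-0.012,0.02,0],[0,0,0]],[[-0.024,0.038,0],[0,0,0]],[[-0.024,0.044,0.02],[0,0,0]],[[-0.024,0.044,0.03],[0,0,0]],[[-0.024,0.044,0.03],[0,0,0]]]' 
python3 - <<'E'
from h import *
s=bot.snapshot('wrist'); save(s,'w2.png'); c=bot.snapshot('top'); 
cv2.imwrite('pics/t2.png',cv2.resize(c['image'][110:260,170:320],(600,600),interpolation=2)[:,:,::-1])
plan([.551,.115,.0367],98)
E
```

```text
t: 6.35
position: [0.544, 0.1123, 0.1111]
orientation: [-0.07, 0.998, -0.0, -0.002]
force: [-0.2, -0.3, -3.5]
grip_width: 0.0568
grip_force: 43.9
shift mm [-6.4  2.5 76.1] turn z -0.05 tcp [0.545  0.1117 0.1128] F [ 0.3  0.1 -2.6] z [-0.001 -0.001 -1.   ] t 6.45 q7 1.26
```

View pics/w2.png

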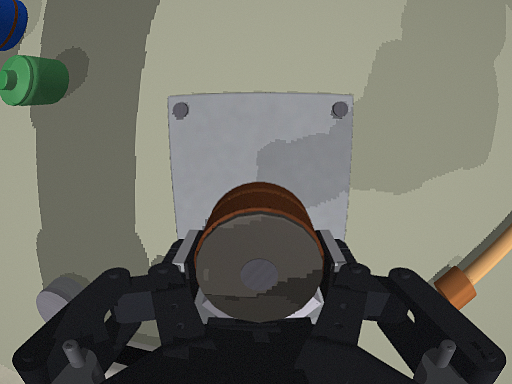

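The ring is held in the wrist view. The plate's front corners are at (168,97) and (353,95), and its sides reach (178,235) and (345,240).

```bash
python3 - <<'E'
from h import *
s=bot.snapshot('wrist')
a=wback(s,(168,97),.012); b=wback(s,(353,95),.012); u=(b-a)/np.linalg.norm(b-a)
print(a,b,np.linalg.norm(b-a),'yaw',np.degrees(np.arctan2(u[1],u[0])))
ang=np.arctan2(u[1],u[0])-np.pi/2; x=np.array([np.cos(ang),np.sin(ang),0])
m=(a+b)/2; print('bed_front',m+.09*x,'vnom',m+.155*x)
for p in [(178,235),(345,240)]:
  q=wback(s,p,.012)-m; print('side',q@x,q@[-x[1],x[0],0])
g=m+.09*x; plan([g[0],g[1],.0367],98)
E
```

```text
[0.47627891 0.02879082 0.012     ] [0.45375438 0.17577682 0.012     ] 0.14870183815723895 yaw 98.71238134015464
bed_front [0.55397815 0.11591652 0.012     ] vnom [0.61822813 0.12576235 0.012     ]
side 0.11938352458729193 -0.07486778617060148
side 0.12633525724028638 0.07463932989836021
shift mm [-9.1  2.9 76.5] turn z -0.06 tcp [0.5453 0.1118 0.1132] F [ 0.2 -0.2 -2.7] z [ 0. -0. -1.] t 6.5 q7 1.26
```

```bash
python3 -m creep '[[[-0.005,0.002,0.02],[0,0,0]],[[-0.009,0.003,0.04],[0,0,0]],[[-0.009,0.003,0.06],[0,0,0]],[[-0.009,0.003,0.072],[0,0,0]],[[-0.009,0.003,0.072],[0,0,0]]]'
python3 -m creep '[[[0,0,0.0015],[0,0,0]],[[0,0,0.003],[0,0,0]],[[0,0,0.003],[0,0,0]]]'
```

```text
t: 6.92
position: [0.553, 0.1163, 0.039]
orientation: [-0.07, 0.998, -0.0, -0.001]
force: [-0.8, -0.7, -3.3]
grip_width: 0.0569
grip_force: 43.9
t: 7.17
position: [0.5542, 0.1169, 0.0382]
orientation: [-0.07, 0.998, 0.0, 0.001]
force: [-0.1, 0.0, -3.4]
grip_width: 0.0569
grip_force: 43.9
```

```bash
python3 -m creep '[[[0,0,0.001],[0,0,0]],[[0,0,0.001],[0,0,0]],[[0,0,0.001],[0,0,0]]]'
python3 -m creep '[[[0,0,0.001],[0,0,0]],[[0,0,0.001],[0,0,0]],[[0,0,0.001],[0,0,0]]]'
```

```text
t: 7.42
position: [0.5539, 0.117, 0.0366]
orientation: [-0.07, 0.998, -0.0, 0.0]
force: [-0.2, -0.6, -2.3]
grip_width: 0.0568
grip_force: 43.9
t: 7.67
position: [0.5539, 0.1171, 0.0358]
orientation: [-0.07, 0.998, -0.0, 0.0]
force: [-2.5, 0.0, 6.2]
grip_width: 0.0574
grip_force: 44.8
```

```bash
python3 -m creep '[[[0,0,0],[0,0,0]],[[0,0,0],[0,0,0]],[[0,0,0],[0,0,0]],[[0,0,0],[0,0,0]],[[0,0,0],[0,0,0]]]' 1
python3 -m creep '[[[0.01,0,0],[0,0,0]],[[0.025,0,0],[0,0,0]],[[0.04,0,0],[0,0,0]],[[0.055,0,0],[0,0,0]],[[0.06,0,0],[0,0,0]]]' 
python3 -m creep '[[[0,0,0],[0,0,0]],[[0,0,0],[0,0,0]],[[0,0,0],[0,0,0]],[[0,0,0],[0,0,0]],[[0,0,0],[0,0,0]]]' 0.35 60
python3 - <<'E'
from h import *
s=bot.snapshot('wrist'); save(s,'w3.png')
plan([.5539,.117,.036],98)
E
```

```text
t: 8.08
position: [0.5538, 0.117, 0.0353]
orientation: [-0.07, 0.998, -0.0, -0.0]
force: [-0.8, -0.1, 0.6]
grip_width: 0.0856
grip_force: 0.0
t: 8.5
position: [0.4927, 0.1084, 0.0354]
orientation: [-0.07, 0.998, -0.0, -0.001]
force: [-0.7, -0.4, -0.6]
grip_width: 0.0857
grip_force: 0.0
t: 8.92
position: [0.4947, 0.1087, 0.0352]
orientation: [-0.07, 0.998, 0.0, 0.0]
force: [0.2, -0.4, -0.1]
grip_width: 0.0298
grip_force: 0.0
shift mm [-59.9   0.   -0.8] turn z 0.0 tcp [0.4946 0.1086 0.0352] F [0.8 0.6 0.7] z [ 0. -0. -1.] t 8.9667 q7 1.2
```

View pics/w3.png

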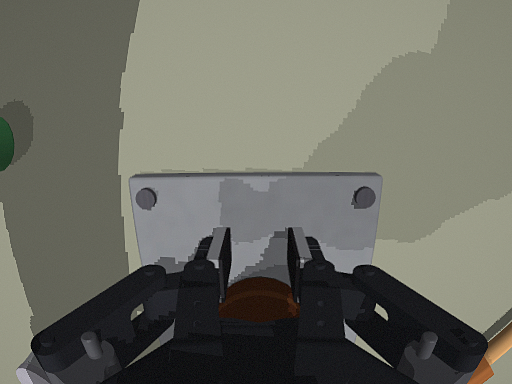

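```bash
python3 -m creep '[[[-0.007,0,0],[0,0,0]],[[-0.014,0,0],[0,0,0]],[[-0.018,0,0],[0,0,0]],[[-0.022,0,0],[0,0,0]],[[-0.026,0,0],[0,0,0]]]'
python3 -m creep '[[[-0.005,0,0],[0,0,0]],[[-0.01,0,0],[0,0,0]],[[-0.015,0,0],[0,0,0]],[[-0.02,0,0],[0,0,0]],[[-0.025,0,0],[0,0,0]]]'
python3 -m creep '[[[-0.005,0,0],[0,0,0]],[[-0.01,0,0],[0,0,0]],[[-0.015,0,0],[0,0,0]],[[-0.019,0,0],[0,0,0]],[[-0.022,0,0],[0,0,0]]]'
python3 - <<'E'
from h import *
plan([.5539,.117,.036],98)
c=bot.snapshot('top'); cv2.imwrite('pics/t3.png',cv2.resize(c['image'][130:220,180:290],(660,540),interpolation=2)[:,:,::-1])
E
```

```text
t: 9.38
position: [0.5203, 0.1122, 0.0352]
orientation: [-0.07, 0.998, -0.0, -0.0]
force: [-1.3, -1.0, 0.8]
grip_width: 0.0303
grip_force: 0.9
t: 9.8
position: [0.5453, 0.1158, 0.0353]
orientation: [-0.07, 0.998, -0.0, -0.0]
force: [-1.1, -0.5, 0.7]
grip_width: 0.0299
grip_force: 0.8
t: 10.22
position: [0.5671, 0.1188, 0.0353]
orientation: [-0.07, 0.998, -0.0, 0.0]
force: [-1.5, 0.4, 0.5]
grip_width: 0.0299
grip_force: 0.8
shift mm [13.3  0.  -0.7] turn z 0.01 tcp [0.5671 0.1188 0.0353] F [-1.5  0.4  0.5] z [ 0. -0. -1.] t 10.2167 q7 1.25
```

View pics/t3.png

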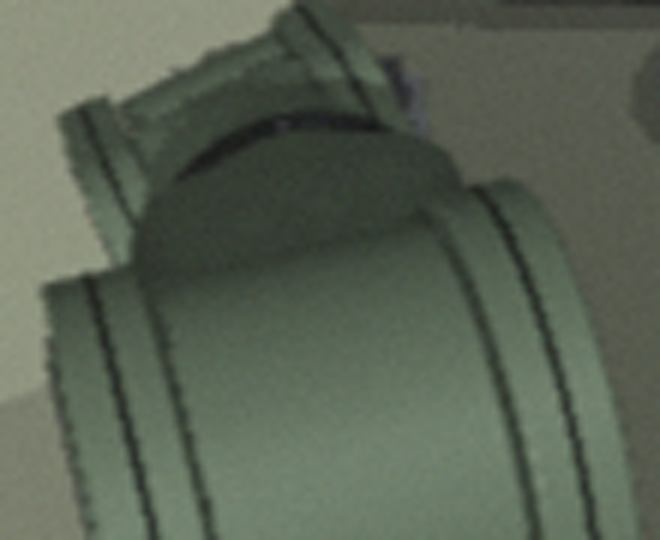

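```bash
cat > f.py <<'E'
from h import *
a=[]
for i in range(2): bot.snapshot('wrist'); o=bot.observe(); a.append(R.from_quat(o['orientation']).inv().apply(o['force']))
a=np.mean(a,0); r=R.from_quat([-.07,.99755,0,0]).inv().apply(o['position']-np.array([.5539,.117,.0352]))*1e3
print('along',(-a[0]).round(1),'tool y',a[1].round(1),'z',a[2].round(1),'pos(x fwd,y)',(-r[0]).round(2),r[1].round(2),'t',round(o['t'],1))
E
python3 f.py
python3 -m creep '[[[-0.002,0,0],[0,0,0]],[[-0.004,0,0],[0,0,0]],[[-0.006,0,0],[0,0,0]],[[-0.007,0,0],[0,0,0]]]'>/dev/null; python3 f.py
python3 -m creep '[[[-0.001,0,0],[0,0,0]],[[-0.002,0,0],[0,0,0]]]'>/dev/null; python3 f.py
python3 -m creep '[[[-0.001,0,0],[0,0,0]],[[-0.0015,0,0],[0,0,0]]]'>/dev/null; python3 f.py
```

```text
along -0.2 tool y -0.2 z -0.1 pos(x fwd,y) 13.04 -0.0 t 10.4
along -0.1 tool y -0.6 z -0.1 pos(x fwd,y) 20.04 0.01 t 10.8
along -0.6 tool y 0.5 z 0.1 pos(x fwd,y) 21.98 0.03 t 11.1
along -0.5 tool y 0.4 z -0.7 pos(x fwd,y) 23.4 -0.0 t 11.3
```

```bash
python3 -m creep '[[[-0.0005,0,0],[0,0,0]],[[-0.001,0,0],[0,0,0]]]'>/dev/null; python3 f.py
python3 -m creep '[[[-0.0005,0,0],[0,0,0]],[[-0.001,0,0],[0,0,0]]]'>/dev/null; python3 f.py
python3 -m creep '[[[-0.0005,0,0],[0,0,0]],[[-0.001,0,0],[0,0,0]]]'>/dev/null; python3 f.py
```

```text
along -3.1 tool y -0.3 z -1.6 pos(x fwd,y) 24.16 -0.09 t 11.6
along -5.6 tool y -1.0 z -2.5 pos(x fwd,y) 24.94 -0.17 t 11.9
along -7.8 tool y -2.2 z -3.6 pos(x fwd,y) 25.6 -0.29 t 12.1
```

```bash
python3 -m creep '[[[0,-0.0005,0],[0,0,0]],[[0,-0.001,0],[0,0,0]]]'>/dev/null; python3 f.py
python3 -m creep '[[[0,-0.0005,0],[0,0,0]],[[0,-0.001,0],[0,0,0]]]'>/dev/null; python3 f.py
```

```text
along -6.2 tool y -0.3 z -2.2 pos(x fwd,y) 25.89 -1.11 t 12.4
along -4.7 tool y 0.6 z -0.3 pos(x fwd,y) 26.16 -1.83 t 12.7
```

```bash
python3 -m creep '[[[0,-0.0005,0],[0,0,0]],[[0,-0.001,0],[0,0,0]]]'>/dev/null; python3 f.py
python3 -m creep '[[[0,-0.0005,0],[0,0,0]],[[0,-0.001,0],[0,0,0]]]'>/dev/null; python3 f.py
```

```text
along -5.0 tool y 3.1 z -0.0 pos(x fwd,y) 26.16 -2.42 t 12.9
along -6.1 tool y 4.4 z -0.6 pos(x fwd,y) 25.97 -3.19 t 13.2
```

```bash
python3 -m creep '[[[0,0.0005,0],[0,0,0]],[[0,0.001,0],[0,0,0]]]'>/dev/null; python3 f.py
python3 -m creep '[[[0,0.0003,0],[0,0,0]],[[0,0.0003,0],[0,0,0]]]'>/dev/null; python3 f.py
```

```text
along -4.7 tool y 4.1 z -0.0 pos(x fwd,y) 26.22 -2.36 t 13.5
along -4.1 tool y 2.8 z 0.0 pos(x fwd,y) 26.29 -2.19 t 13.7
```

```bash
python3 -m creep '[[[0,0.0003,0],[0,0,0]],[[0,0.0003,0],[0,0,0]]]'>/dev/null; python3 f.py
python3 -m creep '[[[0,0.0003,0],[0,0,0]],[[0,0.0003,0],[0,0,0]]]'>/dev/null; python3 f.py
```

```text
along -3.8 tool y 3.4 z 0.7 pos(x fwd,y) 26.3 -2.05 t 14.0
along -4.5 tool y 2.9 z 0.9 pos(x fwd,y) 26.3 -1.94 t 14.3
```

```bash
python3 -m creep '[[[0,0.0005,0],[0,0,0]],[[0,0.0005,0],[0,0,0]]]'>/dev/null; python3 f.py
python3 -m creep '[[[0,0.0005,0],[0,0,0]],[[0,0.0005,0],[0,0,0]]]'>/dev/null; python3 f.py
```

```text
along -4.4 tool y 0.5 z 0.8 pos(x fwd,y) 26.32 -1.8 t 14.5
along -3.4 tool y -2.0 z -0.5 pos(x fwd,y) 26.32 -1.47 t 14.8
```

```bash
python3 -m creep '[[[-0.0003,-0.0003,0],[0,0,0]],[[-0.0007,-0.0003,0],[0,0,0]]]'>/dev/null; python3 f.py
python3 -m creep '[[[-0.0005,0,0],[0,0,0]],[[-0.001,0,0],[0,0,0]]]'>/dev/null; python3 f.py
```

```text
along -6.4 tool y -1.5 z -1.0 pos(x fwd,y) 26.69 -1.61 t 15.1
along -9.4 tool y -1.6 z -3.1 pos(x fwd,y) 27.32 -1.62 t 15.3
```

```bash
python3 -m creep '[[[-0.0005,-0.0002,0],[0,0,0]],[[-0.001,-0.0002,0],[0,0,0]]]'>/dev/null; python3 f.py; python3 f.py; python3 f.py; python3 f.py
```

```text
along -12.2 tool y -1.2 z -5.6 pos(x fwd,y) 27.89 -1.65 t 15.6
along -12.3 tool y -0.1 z -4.1 pos(x fwd,y) 27.88 -1.64 t 15.7
along -12.1 tool y -0.8 z -4.9 pos(x fwd,y) 27.89 -1.64 t 15.8
along -12.3 tool y -0.9 z -4.8 pos(x fwd,y) 27.89 -1.65 t 15.9
```

```bash
python3 -m creep '[[[-0.0002,0,0],[0,0,0]],[[-0.0002,0,0],[0,0,0]],[[-0.0002,0,0],[0,0,0]],[[-0.0002,0,0],[0,0,0]],[[-0.0002,0,0],[0,0,0]]]'>/dev/null; python3 f.py
python3 -m creep '[[[0,0,0],[0,0,0]],[[0,0,0],[0,0,0]],[[0,0,0],[0,0,0]],[[0,0,0],[0,0,0]],[[0,0,0],[0,0,0]]]'>/dev/null; python3 f.py
python3 -m creep '[[[0.0003,0,0],[0,0,0]],[[0.0006,0,0],[0,0,0]],[[0.0009,0,0],[0,0,0]],[[0.0012,0,0],[0,0,0]],[[0.0015,0,0],[0,0,0]]]'>/dev/null; python3 f.py
python3 -m creep '[[[0.0003,0,0],[0,0,0]],[[0.0006,0,0],[0,0,0]],[[0.0009,0,0],[0,0,0]],[[0.0012,0,0],[0,0,0]],[[0.0015,0,0],[0,0,0]]]'>/dev/null; python3 f.py
```

```text
along -12.9 tool y -0.8 z -5.4 pos(x fwd,y) 27.95 -1.64 t 16.4
along -13.8 tool y -0.3 z -5.0 pos(x fwd,y) 27.95 -1.66 t 16.9
along -6.9 tool y -0.7 z -1.1 pos(x fwd,y) 27.34 -1.62 t 17.4
along -3.6 tool y -1.2 z 1.1 pos(x fwd,y) 26.31 -1.6 t 18.0
```

```bash
python3 -m creep '[[[0.0003,0,0],[0,0,0]],[[0.0006,0,0],[0,0,0]],[[0.0009,0,0],[0,0,0]],[[0.0012,0,0],[0,0,0]],[[0.0015,0,0],[0,0,0]]]'>/dev/null; python3 f.py
python3 -m creep '[[[0.0005,0,0],[0,0,0]],[[0.001,0,0],[0,0,0]],[[0.0015,0,0],[0,0,0]],[[0.002,0,0],[0,0,0]],[[0.003,0,0],[0,0,0]]]'>/dev/null; python3 f.py
python3 -m creep '[[[0.01,0,0],[0,0,0]],[[0.025,0,0],[0,0,0]],[[0.04,0,0],[0,0,0]],[[0.055,0,0],[0,0,0]],[[0.07,0,0],[0,0,0]]]'>/dev/null
python3 -m creep '[[[0,0,-0.03],[0,0,0]],[[0,0,-0.07],[0,0,0]],[[0,0,-0.11],[0,0,0]],[[0,0,-0.14],[0,0,0]],[[0,0,-0.16],[0,0,0]]]'>/dev/null; python3 f.py
python3 - <<'E'
from h import *
w=bot.snapshot('scene')['image']; cv2.imwrite('pics/s4.png',cv2.resize(w[170:260,225:325],(600,540),interpolation=2)[:,:,::-1])
E
```

```text
along -0.5 tool y 0.4 z -0.1 pos(x fwd,y) 24.97 -1.45 t 18.5
along 0.1 tool y -0.3 z -0.3 pos(x fwd,y) 21.61 -1.6 t 19.0
along 0.1 tool y 0.2 z -2.7 pos(x fwd,y) -47.17 -1.48 t 19.9
```

View pics/s4.png

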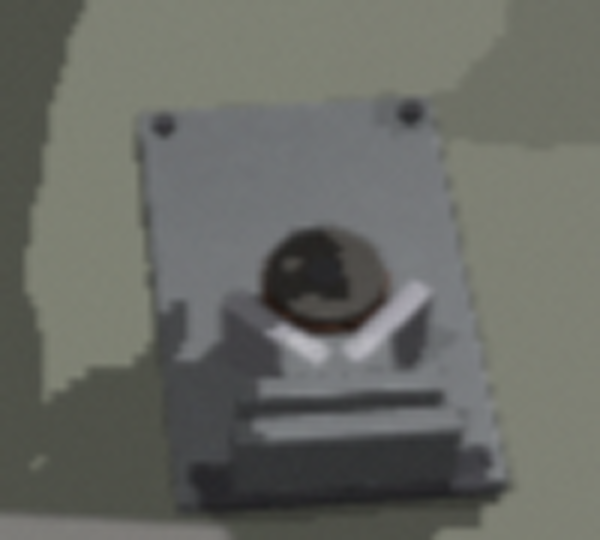

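The ring (325,280 in the crop) stands upright in the V with both arms against it. I'll take one more look from above.

```bash
python3 -m creep '[[[0.03,0.04,0],[0,0,0]],[[0.03,0.08,0],[0,0,0]],[[0.03,0.12,0],[0,0,0]],[[0.03,0.16,0],[0,0,0]],[[0.03,0.2,0],[0,0,0]]]'>/dev/null
python3 -m creep '[[[0,0.03,0],[0,0,0]],[[0,0.06,0],[0,0,0]],[[0,0.09,0],[0,0,0]],[[0,0.09,0],[0,0,0]],[[0,0.09,0],[0,0,0]]]'
python3 - <<'E'
from h import *
w=bot.snapshot('top')['image']; cv2.imwrite('pics/t4.png',cv2.resize(w[130:220,190:270],(640,600)[::1],interpolation=2)[:,:,::-1])
E
```

```text
t: 20.82
position: [0.4352, 0.3924, 0.1937]
orientation: [-0.071, 0.997, -0.001, -0.001]
force: [0.6, -0.2, 0.3]
grip_width: 0.0297
grip_force: 0.0
```

View pics/t4.png

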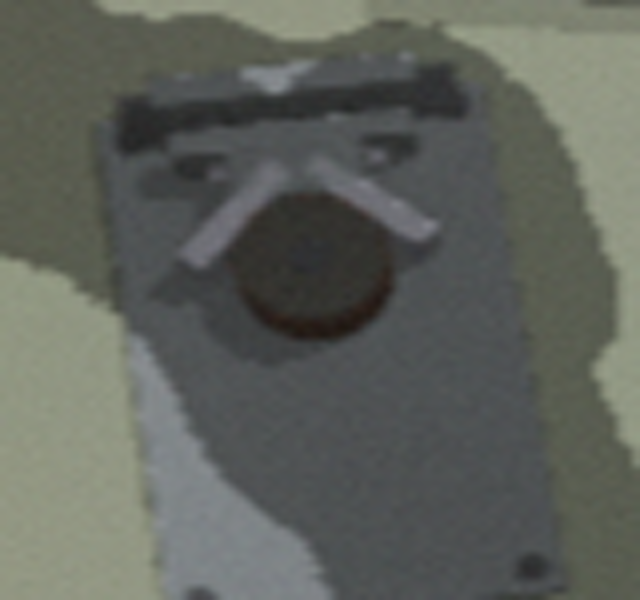

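The ring (312,260 in the crop) is seated against both faces, centred and upright, and the arm is well clear.

```bash
python3 -c "
from station import bot
print(bot.job_done())"
```

```text
the job is handed in; nothing more can be done
None
```

The tall dark core ring is seated upright and centred in the V, touching both faces; I pressed it home at about 12–14 N, let it go and handed the job in at about 21 s, with nothing else on the bench touched.

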